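Neutralise a sample ball over the ioniser

TASK

Before weighing, the steel ball has to be freed of static: first clear the spatula off its sloping rest over the ioniser and stand it upright in the holder cup, red handle end down, and let go of it. Then pick up the sample tray and, without letting the ball out of its pocket, carry it to the ioniser and finish holding it there, level and still, with the ball centred over the grille and the tray about 12 cm above the grille; do not put the tray down. Leave the cup standing, and leave the jars, the vial and the weight case where they are.

Things in the scene. Friction and masses are not known exactly. Their poses are not given: they have to be found in the camera images.
- grille (a point): Centre of the round dark air grille (100 mm across) on the flat top of the ioniser, a fixed blue box 130 x 130 mm; 46 mm above the bench. Its x axis points away from the spatula rest: a steel V channel, 25 mm wide, sloping up at 60 degrees to the bench towards +x, from 130 to 35 mm on the -x side of this point, midway in y; its top is 115 mm above the bench.
- spatula_mid (a point): Half-way point of the spatula, a straight steel rod 12 mm in diameter, 200 mm long, 60 g. z axis along it, from red handle end to steel blade end, each 100 mm off; the blade (last 38 mm) is 14 x 3 mm. It starts lying loose in the open V channel, blade end up at 60 degrees to the bench; it is clear of the channel from 10 mm past this point, so can be gripped 30 to 60 mm past it and lifted straight up.
- spatula_foot (a point): Centre of the red handle end of the spatula (end face of the rod), which goes down into the cup.
- cup_mouth (a point): Centre of the mouth of the holder cup: white, round, green band, straight walls, 52 mm outside and 44 mm inside diameter, 95 mm high, so this point is 95 mm above the bench; the floor inside is 87 mm below this point. Loose but heavy (0.7 kg). z axis up.
- tray_handle (a point): Centre of the sample tray's handle, 31 mm above the tray's underside. The tray is a white plate 130 (x) by 70 (y) by 6 mm, about 0.16 kg; the black handle stands on its middle, 40 mm long (x), 14 mm thick (y), from 6 to 56 mm above the underside. The ball's pocket is on the +x end, a blue patch on the -x end. z axis up.
- pocket (a point): Centre of the ball's place in the tray's pocket, 43 mm from the handle centre along the tray's +x and 16 mm above the tray's underside. The pocket is a round orange rim, 34 mm inside and 42 mm outside diameter, only 3 mm high.
- ball_center (a point): Centre of the loose steel ball, 20 mm in diameter, 33 g; it rests in the pocket and can roll about in it.
- tray: The sample tray; origin at the centre of its underside, same axes as tray_handle.
- cup: The holder cup; origin at the centre of its underside.
- ioniser: The fixed ioniser with its rest; origin at the centre of the blue box's underside, same axes as grille.
- spatula: The spatula; origin at the centre of its handle end, z axis along it to the blade.
- amber_jar: Bystander: amber jar with black lid, 60 mm across, 90 mm high; origin under its centre.
- white_jar: Bystander: white jar with blue lid, 54 mm across, 80 mm high; origin under its centre.
- vial: Bystander: small glass vial with red cap, 28 mm across, 50 mm high; origin under its centre.
- weight_case: Bystander: dark wooden case 50 x 90 x 30 mm high; origin under its centre.

How it is judged:
By the outcome, as a careful person would: the job done as asked, in the order asked, and still so for the second after the job is handed in, while the arm keeps its last pose, push and grip.
It also fails if it takes over 64 s, if anything falls off the work surface, if the arm or the gripper's body presses on something with over 40 N, if the wrist force passes 120 N, or if a joint passes its speed limit or range.

ROBOT

A 6-joint arm with a two-finger parallel gripper is mounted at the origin on the work surface. World frame = base frame: x ahead of the robot, y to its left, z up, the work surface at z = 0. Lengths are in m, angles in rad, forces in N, time in s.
With the tool pointing down it reaches from about 0.35 to 0.975 m from the base axis. Payload 4.9 kg.
Tool frame: the origin (TCP) lies at the very end of the fingers, on their centre line; the grasp point (between the pads) lies 19 mm behind it (r.grasp_offset is the distance from the TCP to the grasp point, in m); z points along the fingers, y is the direction in which the jaws open and shut (so a half turn about z gives the same grasp; the last joint's range is limited). The gripper opens to 85 mm and grips with 20 to 120 N. Pads are 22 mm wide; open, the fingers measure 114 mm over their backs; the gripper's body (76 mm by 85 mm) begins 54 mm behind the grasp point. The pads swing forward as they close: fully open they stand 13 mm farther back than shut.
Start: joints at [-1.344, 0.053, 1.613, -0, 1.476, -0.119], TCP at [0.212, -0.588, 0.231] pointing down, gripper open.
Joint ranges: [-3.01, 3.01], [-1.01, 2.22], [0.06, 2.58], [-1.02, 4.17], [0.09, 2.62], [-3.14, 3.14]. Speed limits (rad/s): [2.57, 2.57, 3.14, 3.14, 3.14, 3.14].

INTERFACE

Orientations are given as a unit quaternion [x, y, z, w].
In Python, from cell import r gives the robot as it stands.
- The arm moves only by the shell command python3 -m pendant 'ROWS'. ROWS is JSON, a list of rows, each an object with "slide": the shift along the tool's x, y, z in cm, a list of three; "spin": the turn about the tool's z in rad; "fingers": the closure, from 0 (fully open) to 1 (shut). In form: [{"slide": [tx, ty, tz], "spin": spin, "fingers": fingers}, ...]. A call has 1 to 10 rows; each row is the pose to reach, as a shift and turn from the pose commanded when the call began, along the tool's axes at that moment; what a row does not reach only later rows make up. A row lasts 1/10 s, in which the tool goes at most 50 mm and 8.59 degrees, less where a joint would pass 70% of its speed; a pose out of reach is approached as far as the arm can. A call with a gripper value outside its range is refused whole. The fingers move at their own pace and stop on an object; the grip force is fixed at half the most. Time passes only in rows, so rows that repeat a pose let the fingers close. It gives the time, the measured TCP pose, the force and the opening at its end, in the units of the state.
- r.get_state(): the state, without advancing time (a new reading comes with each control period).
- r.capture(name): name is "side" or "top" or "wrist"; returns a dict with "img" (420x560x3 uint8, red, green, blue), "vfov" (degrees; the focal length in pixels is half the picture's height over the tangent of half this angle, whatever the lens; pixels are square), "cx", "cy" (the principal point, pixels), "R" (3x3) and "t" (3): a world point X has camera coordinates R X + t; the wrist camera has in their place "mount" (4x4, takes a point from camera to tool coordinates, whose origin is the TCP and whose axes are the flange's). Camera axes: x right, y down, z forward; pixel columns grow to the right and rows downward; lengths in m; the calibration is good to about 2 mm. A picture is of the moment at which its call begins: read the wrist's pose just before it. There is no depth.
- r.sign_off(): hands the job in, once; it reports no verdict.
The state is a dict: "t": time; "joint_positions": joint angles; "joint_velocities": joint speeds; "tau": joint torques, N m; "position": TCP position; "eef_rot": TCP orientation; "ft_force": force on the tool from outside, world axes, zero at the start; "moment": the same for the moment, N m; "grip_width": finger opening in m.
Only numpy, scipy, OpenCV 4.12 (cv2) and the standard library are available. Lean on these libraries where they do the work, as an engineer would, in place of code of your own. Each camera call takes 0.05 s, during which the arm holds its last target.

## Working session

There is one attempt and no reset: what is moved stays moved. The work goes in short steps, Python scripts to look and compute and a shell command to move; the robot and the scene stay as the last step left them, time stands still between calls to the robot, and variables do not carry over. Pictures are saved under pics/ and viewed, and the job is handed in when it is done.

```bash
ls; mkdir -p pics; python3 - <<'E'
from cell import r
import cv2
s=r.get_state();print(s)
for n in("side","top","wrist"):
    c=r.capture(n);cv2.imwrite(f"pics/{n}0.png",c["img"][:,:,::-1]);print(n,{k:v for k,v in c.items() if k!="img"})
E
```

```text
pics
{'t': 0.0, 'joint_positions': array([-1.34399446e+00,  5.34050434e-02,  1.61430455e+00,  3.78073722e-05,
        1.47600654e+00, -1.19007038e-01]), 'joint_velocities': array([ 0.00138411, -0.00073244, -0.0008337 ,  0.00068641, -0.00056845,
       -0.00026473]), 'tau': array([ 2.43202994e-04, -3.93674934e+01, -3.70177960e+01, -8.25106963e-05,
        6.95078226e-03, -1.30167416e-05]), 'position': array([ 0.21171251, -0.58738194,  0.23002685]), 'eef_rot': array([ 9.85088984e-01,  1.72042336e-01, -3.84078538e-05, -1.06121386e-03]), 'ft_force': array([-0.76460866,  0.42458329, -0.63499275]), 'moment': array([ 0.02200477, -0.00567666, -0.00667368]), 'grip_width': 0.08523945389164125}
side {'vfov': 50.215420338759714, 'cx': 277.3446529154081, 'cy': 206.68560504398698, 'R': array([[-8.57705610e-01, -5.14141063e-01, -2.32016003e-04],
       [-3.81907860e-01,  6.37412194e-01, -6.69217514e-01],
       [ 3.44220094e-01, -5.73903007e-01, -7.43066528e-01]]), 't': array([0.51951564, 0.27693917, 1.24541807])}
top {'vfov': 49.931409941565065, 'cx': 281.3194912827804, 'cy': 208.91897179548332, 'R': array([[ 0.00767769, -0.99996781, -0.00233116],
       [-0.99098352, -0.00729682, -0.13378497],
       [ 0.13376365,  0.0033373 , -0.99100764]]), 't': array([-3.72607111e-04,  6.13572890e-01,  1.17466608e+00])}
wrist {'vfov': 68.16776118108429, 'cx': 287.4046863495159, 'cy': 210.80774192178285, 'mount': array([[ 1.92144436e-04, -9.63575174e-01, -2.67437556e-01,
         6.91789361e-02],
       [ 9.99999069e-01,  5.46446287e-04, -1.25037719e-03,
         1.37577410e-03],
       [ 1.35097268e-03, -2.67437066e-01,  9.63574382e-01,
        -1.42437805e-01],
       [ 0.00000000e+00,  0.00000000e+00,  0.00000000e+00,
         1.00000000e+00]])}
```

View pics/top0.png

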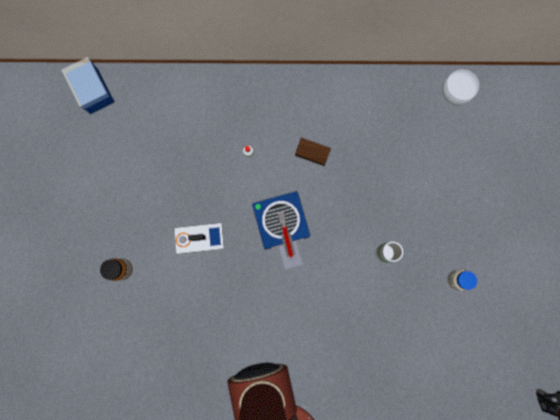

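View pics/side0.png

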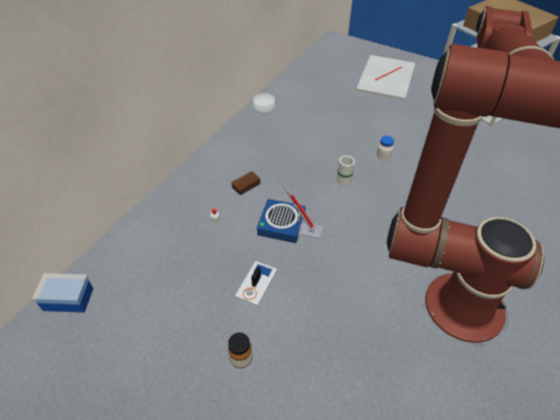

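View pics/wrist0.png

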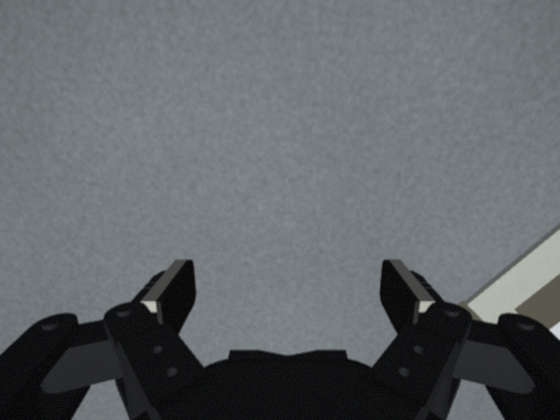

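The top view shows the ioniser at about (281,219) with the spatula rest on its lower side, the tray at (199,239) and the cup at (391,252). The side view agrees. Next I'll cast rays onto planes.

```bash
cat > h.py <<'E'
import numpy as np, cv2
from scipy.spatial.transform import Rotation as Ro
def cam(c,st=None):
    f=c["img"].shape[0]/2/np.tan(np.radians(c["vfov"]/2))
    if "R" in c: R=np.array(c["R"]).T; o=-R@c["t"]
    else:
        M=np.array(c["mount"]); T=Ro.from_quat(st["eef_rot"]).as_matrix()
        R=T@M[:3,:3]; o=T@M[:3,3]+st["position"]
    return f,c["cx"],c["cy"],R,o
def ray(C,p):
    f,cx,cy,R,o=C; d=R@np.array([(p[0]-cx)/f,(p[1]-cy)/f,1.]); return o,d/np.linalg.norm(d)
def onz(C,p,z):
    o,d=ray(C,p); return o+d*(z-o[2])/d[2]
def pix(C,X):
    f,cx,cy,R,o=C; q=R.T@(np.array(X)-o); return np.array([cx+f*q[0]/q[2],cy+f*q[1]/q[2]])
def meet(C1,p1,C2,p2):
    o1,d1=ray(C1,p1);o2,d2=ray(C2,p2)
    s=np.linalg.lstsq(np.stack([d1,-d2],1),o2-o1,rcond=None)[0]
    a,b=o1+s[0]*d1,o2+s[1]*d2
    return (a+b)/2,np.linalg.norm(a-b)
def blobs(m,n=15):
    k,l,s,c=cv2.connectedComponentsWithStats(m.astype(np.uint8))
    return [(tuple(np.round(c[i],1)),s[i].tolist()) for i in range(1,k) if s[i][4]>=n]
E
python3 - <<'E'
from h import *
from cell import r
for n in("top","side"):
    c=r.capture(n);C=cam(c);im=c["img"];hsv=cv2.cvtColor(im,cv2.COLOR_RGB2HSV)
    h,s,v=[hsv[...,i].astype(int) for i in range(3)]
    print(n,"cam",C[4])
    print("blue",blobs((h>100)&(h<125)&(s>150)&(v>50)))
    print("red",blobs(((h<8)|(h>172))&(s>180)&(v>120)))
    print("orange",blobs((h>5)&(h<22)&(s>90)&(v>150)))
    print("green",blobs((h>45)&(h<90)&(s>90)))
    cv2.imwrite(f"pics/{n}1.png",cv2.resize(im[130:310,60:500] if n=="top" else im[120:320,200:420],None,fx=1.8 if n=="top" else 3,fy=1.8 if n=="top" else 3,interpolation=cv2.INTER_CUBIC)[:,:,::-1])
c=r.capture("top");C=cam(c)
for nm,p,z in(("grille",(281,219),.046),("tray",(199,239),.006),("cup",(391,252),.095),("pocket",(183,239.5),.01),("bluepatch",(215,237),.006)):
    print(nm,onz(C,p,z))
E
```

```text
top cam [4.50915859e-01 1.84323236e-04 1.24618902e+00]
blue [((np.float64(99.9), np.float64(100.9)), [86, 69, 28, 44, 225]), ((np.float64(281.3), np.float64(219.7)), [253, 192, 56, 56, 828]), ((np.float64(214.2), np.float64(236.2)), [210, 229, 10, 16, 133]), ((np.float64(467.0), np.float64(280.0)), [458, 271, 19, 19, 274])]
red [((np.float64(287.2), np.float64(241.4)), [283, 228, 9, 29, 95])]
orange []
green [((np.float64(257.6), np.float64(206.3)), [255, 204, 6, 6, 27])]
side cam [0.1226588  0.8053291  1.11088156]
blue [((np.float64(407.7), np.float64(22.5)), [349, 0, 133, 59, 5050]), ((np.float64(546.2), np.float64(4.8)), [521, 0, 39, 16, 315]), ((np.float64(557.0), np.float64(28.0)), [553, 18, 7, 17, 68]), ((np.float64(463.7), np.float64(38.6)), [453, 30, 24, 15, 208]), ((np.float64(557.2), np.float64(53.2)), [554, 44, 6, 16, 63]), ((np.float64(386.6), np.float64(140.5)), [381, 136, 12, 10, 97]), ((np.float64(277.5), np.float64(227.8)), [258, 200, 43, 42, 558]), ((np.float64(263.9), np.float64(270.3)), [258, 266, 13, 9, 65]), ((np.float64(69.8), np.float64(303.0)), [38, 282, 54, 30, 443])]
red [((np.float64(301.6), np.float64(210.5)), [292, 196, 20, 30, 59])]
orange [((np.float64(494.9), np.float64(1.3)), [491, 0, 7, 5, 21]), ((np.float64(536.4), np.float64(23.1)), [533, 22, 8, 4, 17])]
green [((np.float64(261.7), np.float64(223.7)), [260, 222, 5, 4, 15])]
grille [0.58567764 0.00487223 0.046     ]
tray [0.5331474  0.23016819 0.006     ]
cup [ 0.49788631 -0.27549773  0.095     ]
pocket [0.53118141 0.27326978 0.01      ]
bluepatch [0.53898254 0.18629015 0.006     ]
```

```bash
ls -la pics
```

```text
total 1528
drwxr-xr-x 2 agent agent   4096 Dec  7 08:19 .
drwxr-xr-x 3 agent agent   4096 Dec  7 08:19 ..
-rw-r--r-- 1 agent agent 256666 Dec  7 08:17 side0.png
-rw-r--r-- 1 agent agent 311370 Dec  7 08:19 side1.png
-rw-r--r-- 1 agent agent 351379 Dec  7 08:17 top0.png
-rw-r--r-- 1 agent agent 312951 Dec  7 08:19 top1.png
-rw-r--r-- 1 agent agent 313279 Dec  7 08:17 wrist0.png
```

View pics/top1.png

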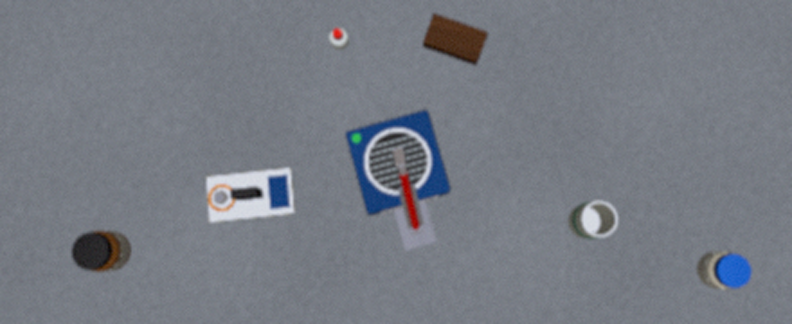

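View pics/side1.png

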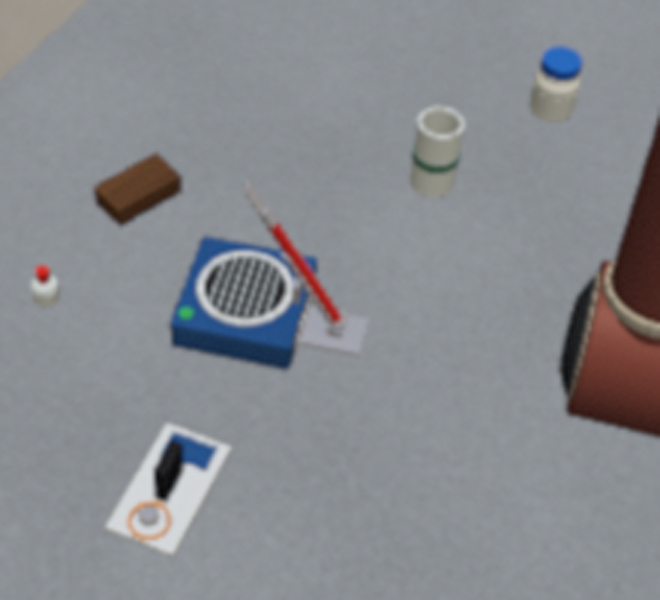

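```bash
python3 - <<'E'
from h import *
from cell import r
T=cam(r.capture("top"));S=cam(r.capture("side"))
for nm,a,b in(("junction",(284.4,228.3),(291.7,195.7)),("redend",(290.6,256.7),(312.7,226.7)),("tip",(281.7,213),(282.3,181.3)),("grille",(281,219),(281.7,215.7)),("cup",(391.5,251.8),(346.7,160.5))):
    print(nm,meet(T,a,S,b))
st=r.get_state();print(st["t"],st["position"])
R=Ro.from_quat(st["eef_rot"]).as_matrix()
print(R.T@(np.array([.56,0.0,.30])-st["position"])*100)
E
```

```text
junction (array([ 0.55447878, -0.00293456,  0.14275363]), np.float64(0.005558280658630596))
redend (array([ 0.48734392, -0.02128699,  0.02112274]), np.float64(0.00249743295284387))
tip (array([0.58492299, 0.00341659, 0.19300285]), np.float64(0.0033152801600479726))
grille (array([0.58641659, 0.00498265, 0.04136464]), np.float64(0.00047177478764086393))
cup (array([ 0.49897944, -0.27584461,  0.0977022 ]), np.float64(0.001488632417260353))
0.4 [ 0.21182536 -0.58791244  0.23115078]
[ 52.68574941 -43.50913356  -6.87279964]
```

```bash
python3 -m pendant '[{"slide":[52,-43,-7],"spin":0.08,"fingers":0},{"slide":[52,-43,-7],"spin":0.08,"fingers":0},{"slide":[52,-43,-7],"spin":0.08,"fingers":0},{"slide":[52,-43,-7],"spin":0.08,"fingers":0},{"slide":[52,-43,-7],"spin":0.08,"fingers":0},{"slide":[52,-43,-7],"spin":0.08,"fingers":0},{"slide":[52,-43,-7],"spin":0.08,"fingers":0},{"slide":[52,-43,-7],"spin":0.08,"fingers":0},{"slide":[52,-43,-7],"spin":0.08,"fingers":0},{"slide":[52,-43,-7],"spin":0.08,"fingers":0}]'
python3 - <<'E'
from h import *
from cell import r
st=r.get_state();print(st["t"],st["position"],st["joint_positions"])
R=Ro.from_quat(st["eef_rot"]).as_matrix();print(R[:,0])
print(R.T@(np.array([.555,-0.003,.30])-st["position"])*100)
E
```

```text
t: 1.4
position: [0.4657, -0.158, 0.2836]
eef_rot: [0.991, 0.132, 0.001, 0.0]
ft_force: [-0.1, -0.9, 0.7]
grip_width: 0.0856
1.4 [ 0.46568184 -0.15802195  0.2835515 ] [-4.78570097e-01 -3.00212839e-01  1.84903740e+00 -6.27557416e-05
  1.59142125e+00  8.26567893e-01]
[9.64919665e-01 2.62543598e-01 9.48249250e-04]
[ 12.69004633 -12.61181617  -1.64490638]
```

```bash
python3 -m pendant '[{"slide":[12,-12,-1.5],"spin":0,"fingers":0},{"slide":[12,-12,-1.5],"spin":0,"fingers":0},{"slide":[12,-12,-1.5],"spin":0,"fingers":0},{"slide":[12,-12,-1.5],"spin":0,"fingers":0},{"slide":[12,-12,-1.5],"spin":0,"fingers":0},{"slide":[12,-12,-1.5],"spin":0,"fingers":0}]'
python3 - <<'E'
from h import *
from cell import r
import pickle
st=r.get_state();c=r.capture("wrist");print(st["t"],st["position"])
pickle.dump((st,c),open("w1.pkl","wb"))
cv2.imwrite("pics/w1.png",c["img"][:,:,::-1])
C=cam(c,st)
for n,X in(("junc",(.5545,-.003,.1428)),("tip",(.585,.0034,.193)),("grille",(.5864,.005,.046))): print(n,pix(C,X))
E
```

```text
t: 2.0
position: [0.5491, -0.0127, 0.2977]
eef_rot: [0.991, 0.133, -0.0, 0.0]
ft_force: [0.5, 0.7, 0.3]
grip_width: 0.0853
2.0 [ 0.54908528 -0.01265129  0.29771064]
junc [278.38988649 189.92320807]
tip [278.59810677 164.31286074]
grille [280.99217164 148.29556025]
```

View pics/w1.png

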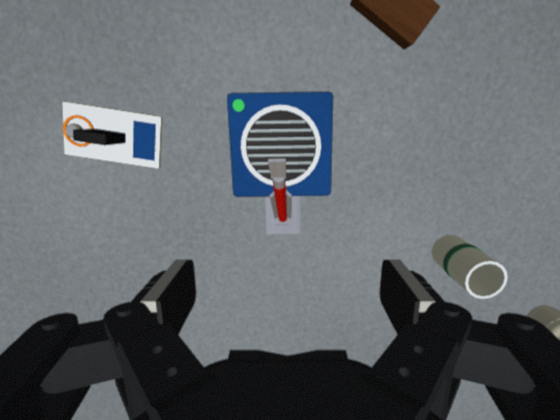

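```bash
python3 - <<'E'
from h import *
import pickle
st,c=pickle.load(open("w1.pkl","rb"));C=cam(c,st);im=c["img"];hsv=cv2.cvtColor(im,cv2.COLOR_RGB2HSV)
h,s,v=[hsv[...,i].astype(int) for i in range(3)]
blue=((h>100)&(h<125)&(s>150)&(v>50))
for ctr,st_ in blobs(blue,50): print("blue",ctr,st_)
cs,_=cv2.findContours(blue.astype(np.uint8),cv2.RETR_EXTERNAL,cv2.CHAIN_APPROX_NONE)
for k in cs:
    if cv2.contourArea(k)>300:
        (cc,wh,a)=cv2.minAreaRect(k);bx=cv2.boxPoints((cc,wh,a));print("box",bx.round(1).tolist())
        z=.046 if cv2.contourArea(k)>3000 else .006
        P=np.array([onz(C,p,z)[:2] for p in bx]);print(P.round(4).tolist(),P.mean(0))
w=(s<40)&(v>170)
for ctr,q in blobs(w,40): print("white",ctr,q)
cs,_=cv2.findContours(w.astype(np.uint8),cv2.RETR_EXTERNAL,cv2.CHAIN_APPROX_NONE)
for k in cs:
    if cv2.contourArea(k)>200:
        e=cv2.fitEllipse(k);print("ell",e)
        for z in(.046,.095,.006):print(z,onz(C,e[0],z))
org=(h>5)&(h<20)&(s>110)&(v>140)&(np.arange(560)[None]<150)
for ctr,q in blobs(org,10): print("or",ctr,q)
red=((h<8)|(h>172))&(s>150)&(v>80)
for ctr,q in blobs(red,20): print("red",ctr,q)
cv2.imwrite("pics/w1z.png",cv2.resize(im[60:240,40:360],None,fx=2.5,fy=2.5,interpolation=cv2.INTER_CUBIC)[:,:,::-1])
E
```

```text
blue (np.float64(282.1), np.float64(140.4)) [228, 92, 105, 104, 4554]
blue (np.float64(143.7), np.float64(140.3)) [134, 122, 21, 37, 693]
box [[132.89999389648438, 157.5], [134.1999969482422, 121.9000015258789], [154.39999389648438, 122.69999694824219], [153.0, 158.3000030517578]]
[[0.5171, 0.1999], [0.565, 0.2045], [0.5711, 0.1782], [0.5234, 0.1728]] [0.54415138 0.18887692]
box [[227.8000030517578, 93.5999984741211], [331.8999938964844, 91.9000015258789], [333.6000061035156, 193.89999389648438], [229.39999389648438, 195.60000610351562]]
[[0.6316, 0.0828], [0.6662, -0.0365], [0.5481, -0.0759], [0.5103, 0.0541]] [0.58906284 0.00614731]
white (np.float64(111.0), np.float64(134.1)) [62, 102, 99, 67, 2976]
white (np.float64(280.0), np.float64(141.4)) [241, 105, 80, 81, 1114]
white (np.float64(78.7), np.float64(122.6)) [68, 118, 21, 11, 118]
white (np.float64(269.0), np.float64(147.0)) [248, 147, 43, 1, 43]
white (np.float64(273.5), np.float64(155.0)) [253, 155, 42, 1, 42]
white (np.float64(486.3), np.float64(279.6)) [465, 261, 43, 38, 343]
white (np.float64(150.9), np.float64(305.4)) [14
[... 210 characters left out ...]
-0.31943345  0.046     ]
0.095 [ 0.50333375 -0.27916399  0.095     ]
0.006 [ 0.47418939 -0.35230648  0.006     ]
ell ((281.0414123535156, 146.16256713867188), (73.81409454345703, 75.81034088134766), 89.03945922851562)
0.046 [0.5889397 0.0056154 0.046    ]
0.095 [0.59234665 0.00547007 0.095     ]
0.006 [0.58615851 0.00573404 0.006     ]
ell ((112.02294158935547, 134.66604614257812), (56.728660583496094, 116.17317962646484), 101.31779479980469)
0.046 [0.54737328 0.21049788 0.046     ]
0.095 [0.55594837 0.18487859 0.095     ]
0.006 [0.5403732  0.23141159 0.006     ]
or (np.float64(74.5), np.float64(128.8)) [63, 115, 30, 31, 178]
red (np.float64(280.6), np.float64(202.8)) [274, 187, 13, 34, 300]
```

View pics/w1z.png

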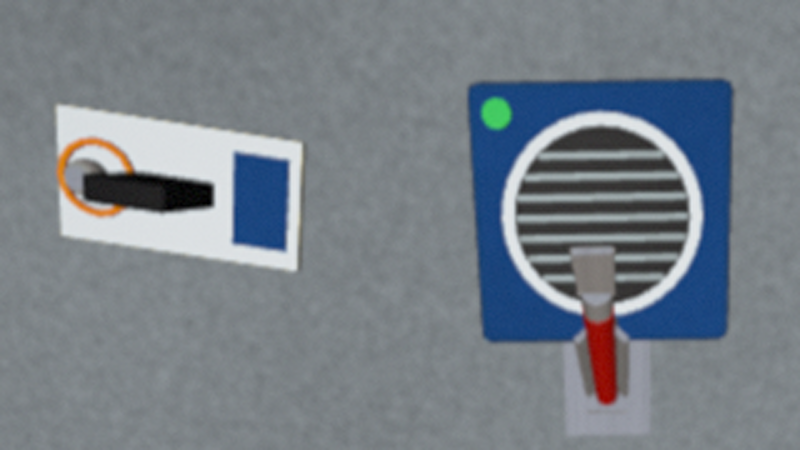

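```bash
python3 - <<'E'
from h import *
from cell import r
import pickle
st=r.get_state();print(st["position"]);st=r.get_state();c=r.capture("wrist");print(st["t"],st["position"],np.abs(st["joint_velocities"]).max())
st2=r.get_state();print(st2["position"])
pickle.dump((st2,c),open("w2.pkl","wb"));st=st2
C=cam(c,st);im=c["img"];hsv=cv2.cvtColor(im,cv2.COLOR_RGB2HSV)
h,s,v=[hsv[...,i].astype(int) for i in range(3)]
w=(s<40)&(v>170)
cs,_=cv2.findContours(w.astype(np.uint8),cv2.RETR_EXTERNAL,cv2.CHAIN_APPROX_NONE)
for k in cs:
    if cv2.contourArea(k)>200:
        e=cv2.fitEllipse(k);print("ell",e[0],e[1],[onz(C,e[0],z)[:2].round(4).tolist() for z in (.046,.095,.006)])
T=cam(r.capture("top"))
red=((h<8)|(h>172))&(s>150)&(v>80)
ys,xs=np.nonzero(red);print("red rows",ys.min(),ys.max(),xs[ys<ys.min()+3].mean(),xs[ys>ys.max()-3].mean())
print("junc",meet(T,(284.4,228.3),C,(xs[ys<ys.min()+3].mean(),ys.min())))
for n,X in(("junc",(.5545,-.003,.1428)),("foot",(.4873,-.0213,.0211)),("tip",(.585,.0034,.193)),("grille",(.5864,.005,.046))): print(n,pix(C,X))
cv2.imwrite("pics/w2z.png",cv2.resize(im[110:250,200:360],None,fx=4,fy=4,interpolation=cv2.INTER_CUBIC)[:,:,::-1])
E
```

```text
[ 0.54886693 -0.01323352  0.29766161]
2.05 [ 0.54886693 -0.01323352  0.29766161] 0.018876305662113103
[ 0.5488165  -0.01358362  0.2977438 ]
ell (485.8637390136719, 279.14739990234375) (34.98884201049805, 43.05793762207031) [[0.487, -0.3196], [0.5031, -0.2795], [0.4739, -0.3524]]
ell (280.6801452636719, 145.2176055908203) (75.10413360595703, 75.66881561279297) [[0.5898, 0.0054], [0.593, 0.0051], [0.5871, 0.0056]]
ell (111.53163146972656, 134.6714630126953) (56.69245910644531, 116.19818115234375) [[0.5475, 0.2102], [0.556, 0.1845], [0.5405, 0.2312]]
red rows 187 220 279.14285714285717 281.8333333333333
junc (array([ 0.5536123 , -0.00421567,  0.12428758]), np.float64(0.00023382827232079566))
junc [277.54291931 189.47308378]
foot [280.75973814 220.479412  ]
tip [277.46689919 163.72554084]
grille [280.28588026 147.95648135]
```

View pics/w2z.png

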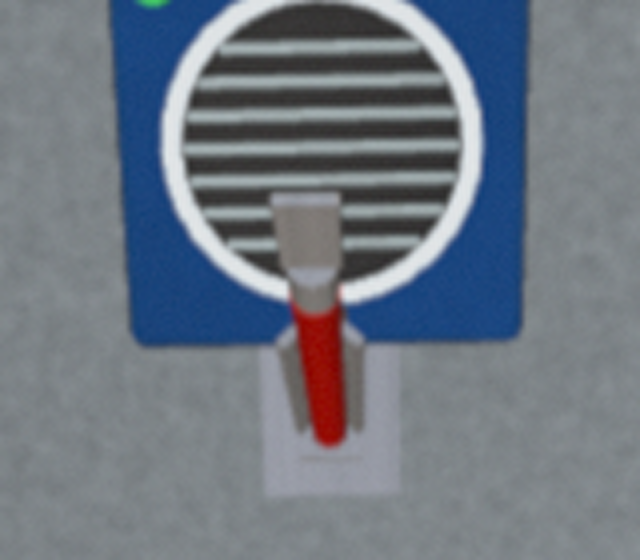

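```bash
python3 -m pendant '[{"slide":[1.3,-0.8,3],"spin":0,"fingers":0},{"slide":[1.3,-0.8,6],"spin":0,"fingers":0},{"slide":[1.3,-0.8,9],"spin":0,"fingers":0},{"slide":[1.3,-0.8,11],"spin":0,"fingers":0},{"slide":[1.3,-0.8,12],"spin":0,"fingers":0},{"slide":[1.3,-0.8,12],"spin":0,"fingers":0},{"slide":[1.3,-0.8,12],"spin":0,"fingers":0}]'
python3 - <<'E'
from h import *
from cell import r
for n in("wrist","side"):
    c=r.capture(n);cv2.imwrite(f"pics/{n}2.png",(c["img"] if n=="wrist" else cv2.resize(c["img"][100:280,200:420],None,fx=3,fy=3))[:,:,::-1])
print(r.get_state()["position"],r.get_state()["t"])
E
```

```text
t: 2.85
position: [0.5602, -0.0021, 0.1791]
eef_rot: [0.991, 0.132, 0.001, 0.0]
ft_force: [0.1, 0.2, -0.3]
grip_width: 0.0853
[ 0.56070896 -0.00187609  0.17989511] 2.95
```

View pics/wrist2.png

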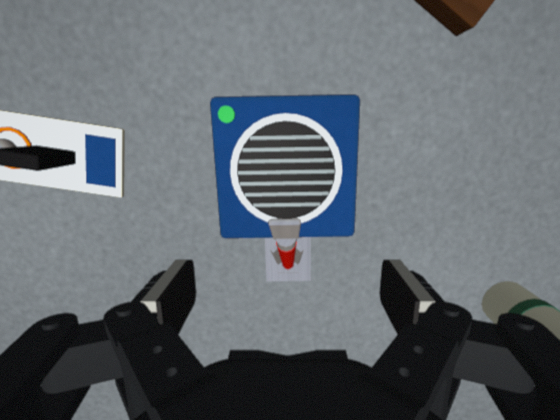

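View pics/side2.png

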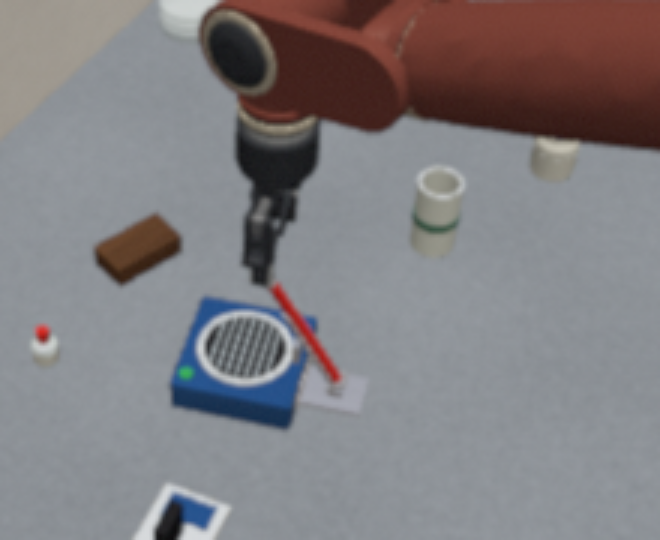

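The wrist view shows the spatula at column 286, midway between the fingers (195 and 382). I'll go down and close.

```bash
python3 -m pendant '[{"slide":[0,0,2],"spin":0,"fingers":0},{"slide":[0,0,4],"spin":0,"fingers":0},{"slide":[0,0,5],"spin":0,"fingers":0},{"slide":[0,0,5],"spin":0,"fingers":0},{"slide":[0,0,5],"spin":0,"fingers":0.9},{"slide":[0,0,5],"spin":0,"fingers":1},{"slide":[0,0,5],"spin":0,"fingers":1},{"slide":[0,0,5],"spin":0,"fingers":1},{"slide":[0,0,5],"spin":0,"fingers":1},{"slide":[0,0,5],"spin":0,"fingers":1}]'
```

```text
t: 3.95
position: [0.56, -0.0015, 0.1284]
eef_rot: [0.991, 0.133, 0.0, 0.0]
ft_force: [-0.4, 0.1, 1.2]
grip_width: 0.0108
```

```bash
python3 -m pendant '[{"slide":[0,0,-1],"spin":0,"fingers":1},{"slide":[0,0,-3],"spin":0,"fingers":1},{"slide":[0,0,-6],"spin":0,"fingers":1},{"slide":[0,0,-9],"spin":0,"fingers":1},{"slide":[0,0,-11],"spin":0,"fingers":1},{"slide":[0,0,-12],"spin":0,"fingers":1},{"slide":[0,0,-12],"spin":0,"fingers":1},{"slide":[0,0,-12],"spin":0,"fingers":1}]'
python3 - <<'E'
from h import *
from cell import r
for n in("wrist","side"):
    c=r.capture(n);cv2.imwrite(f"pics/{n}3.png",(c["img"] if n=="wrist" else cv2.resize(c["img"][60:260,200:420],None,fx=3,fy=3))[:,:,::-1])
print(r.get_state()["position"],r.get_state()["t"])
E
```

```text
t: 4.75
position: [0.5592, -0.0014, 0.2468]
eef_rot: [0.991, 0.132, -0.001, -0.0]
ft_force: [-0.0, -0.2, -1.1]
grip_width: 0.011
[ 0.55881319 -0.00138265  0.24588557] 4.85
```

View pics/side3.png

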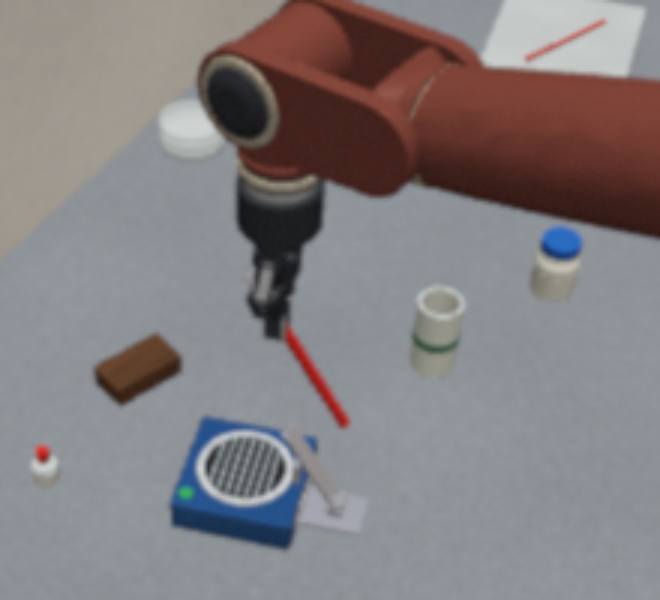

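View pics/wrist3.png

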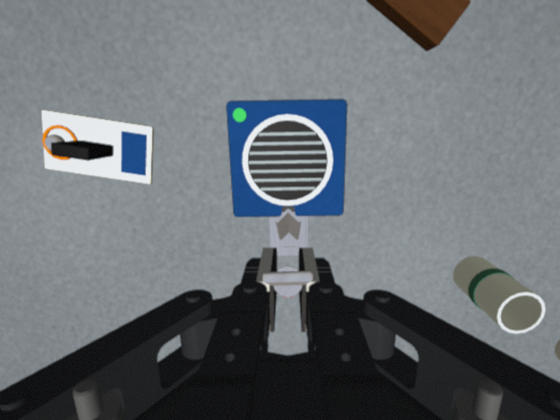

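```bash
python3 -m pendant '[{"slide":[3,0,0],"spin":0,"fingers":1},{"slide":[7,0,0],"spin":0,"fingers":1},{"slide":[11,0,0],"spin":0,"fingers":1},{"slide":[15,0,0],"spin":0,"fingers":1},{"slide":[18.5,0,1],"spin":0,"fingers":1},{"slide":[18.5,0,4],"spin":0,"fingers":1},{"slide":[18.5,0,7],"spin":0,"fingers":1},{"slide":[18.5,0,9],"spin":0,"fingers":1},{"slide":[18.5,0,10],"spin":0,"fingers":1},{"slide":[18.5,0,10],"spin":0,"fingers":1}]'
python3 - <<'E'
from h import *
from cell import r
for n in("top","side"):
    c=r.capture(n);cv2.imwrite(f"pics/{n}4.png",(cv2.resize(c["img"][100:280,200:420],None,fx=3,fy=3))[:,:,::-1])
print(r.get_state()["position"],r.get_state()["t"])
E
```

```text
t: 5.85
position: [0.7364, 0.0472, 0.1443]
eef_rot: [0.991, 0.132, -0.003, -0.0]
ft_force: [0.3, 0.1, -1.0]
grip_width: 0.0109
[0.73847487 0.04709456 0.14850559] 5.95
```

View pics/side4.png

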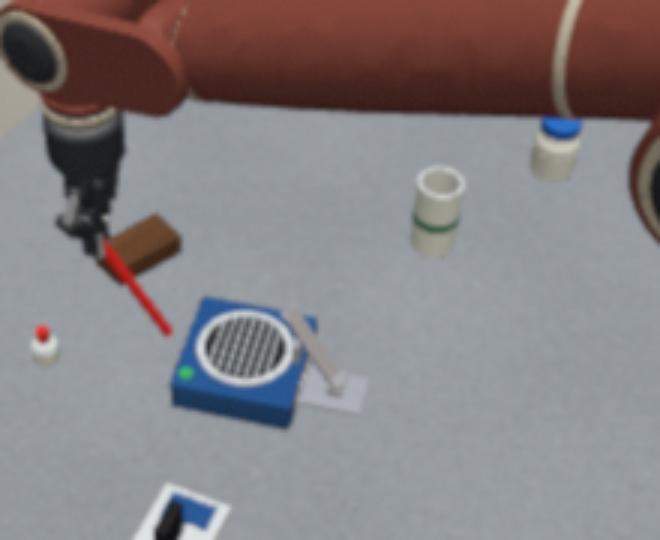

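View pics/top4.png

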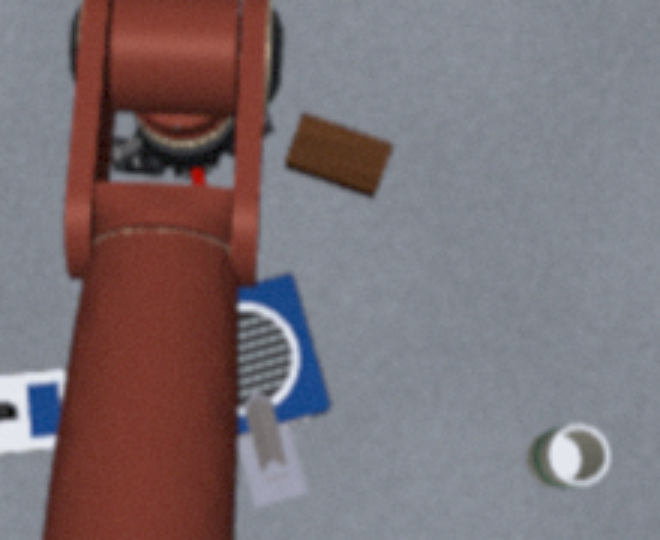

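```bash
python3 -m pendant '[{"slide":[0,0,0.8],"spin":0,"fingers":1},{"slide":[-0.5,0,0.8],"spin":0,"fingers":1},{"slide":[-1,0,0.8],"spin":0,"fingers":1},{"slide":[-1.5,0,0.8],"spin":0,"fingers":1},{"slide":[-2,0,0.8],"spin":0,"fingers":1},{"slide":[-2.5,0,0.8],"spin":0,"fingers":1},{"slide":[-3,0,0.7],"spin":0,"fingers":1},{"slide":[-3.5,0,0.6],"spin":0,"fingers":1},{"slide":[-3.5,0,0.6],"spin":0,"fingers":1}]'
python3 - <<'E'
from h import *
from cell import r
for n in("side",):
    c=r.capture(n);cv2.imwrite(f"pics/{n}5.png",(cv2.resize(c["img"][100:280,200:420],None,fx=3,fy=3))[:,:,::-1])
print(r.get_state()["position"],r.get_state()["t"])
E
```

```text
t: 6.85
position: [0.7061, 0.0379, 0.1447]
eef_rot: [0.991, 0.132, 0.003, 0.0]
ft_force: [4.0, 1.0, 2.4]
grip_width: 0.0106
[0.70613364 0.03788077 0.14434462] 6.9
```

View pics/side5.png

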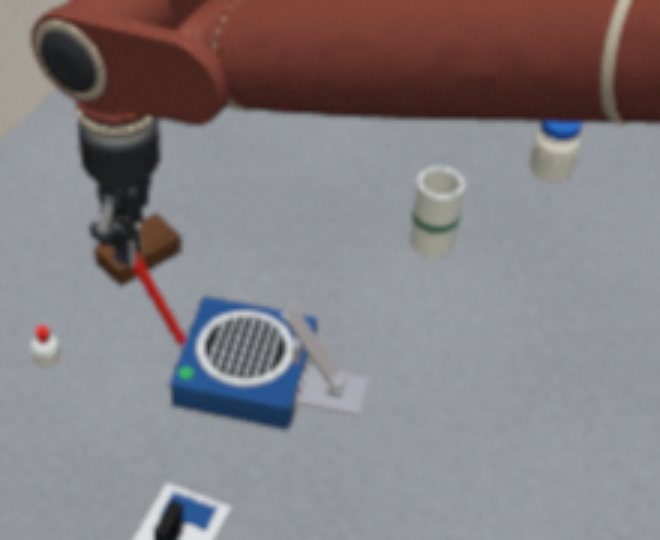

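```bash
python3 -m pendant '[{"slide":[-0.5,0,0],"spin":0,"fingers":1},{"slide":[-1,0,0],"spin":0,"fingers":1},{"slide":[-1.5,0,0],"spin":0,"fingers":1},{"slide":[-2,0,0],"spin":0,"fingers":1},{"slide":[-2.5,0,0],"spin":0,"fingers":1},{"slide":[-3,0,0],"spin":0,"fingers":1},{"slide":[-3.4,0,0],"spin":0,"fingers":1},{"slide":[-3.4,0,0],"spin":0,"fingers":1}]'
python3 - <<'E'
from h import *
from cell import r
for n in("side",):
    c=r.capture(n);cv2.imwrite(f"pics/{n}6.png",(cv2.resize(c["img"][100:280,200:420],None,fx=3,fy=3))[:,:,::-1])
print(r.get_state()["position"],r.get_state()["t"])
E
```

```text
t: 7.7
position: [0.6712, 0.0289, 0.1419]
eef_rot: [0.991, 0.132, -0.0, -0.0]
ft_force: [3.7, 0.9, 1.3]
grip_width: 0.0107
[0.67123984 0.0289277  0.1417826 ] 7.75
```

View pics/side6.png

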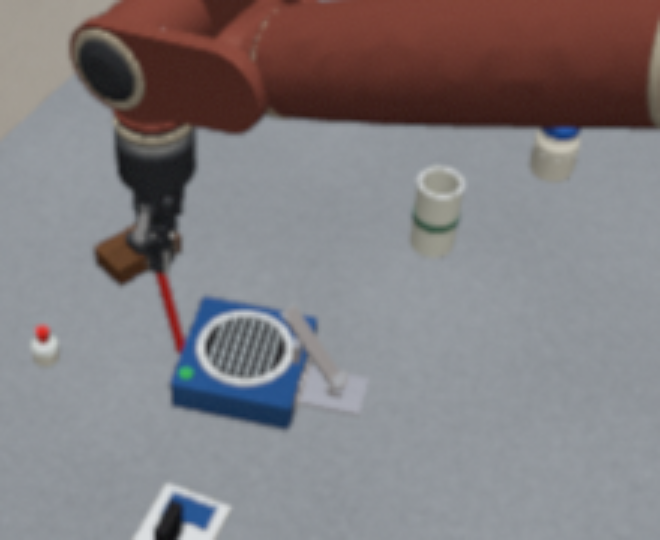

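```bash
python3 -m pendant '[{"slide":[0.7,0,0],"spin":0,"fingers":1},{"slide":[1,0,-2],"spin":0,"fingers":1},{"slide":[1,0,-5],"spin":0,"fingers":1},{"slide":[1,0,-9],"spin":0,"fingers":1},{"slide":[1,0,-12],"spin":0,"fingers":1},{"slide":[1,0,-14],"spin":0,"fingers":1},{"slide":[1,0,-14],"spin":0,"fingers":1}]'
python3 - <<'E'
from h import *
from cell import r
st=r.get_state();R=Ro.from_quat(st["eef_rot"]).as_matrix()
print(st["position"],R.T@(np.array([.501+.015*.965,-.278+.015*.263,.282])-st["position"])*100)
E
```

```text
t: 8.45
position: [0.682, 0.0314, 0.2848]
eef_rot: [0.991, 0.132, 0.001, 0.001]
ft_force: [-0.0, -0.7, 0.4]
grip_width: 0.011
[0.68198501 0.0314106  0.28477191] [-24.08865553  25.1016112    0.26608639]
```

```bash
python3 -m pendant '[{"slide":[-2,2,0],"spin":0,"fingers":1},{"slide":[-5,5,0],"spin":0,"fingers":1},{"slide":[-8,8,0],"spin":0,"fingers":1},{"slide":[-11,11,0],"spin":0,"fingers":1},{"slide":[-14,14,0],"spin":0,"fingers":1},{"slide":[-17,17,0],"spin":0,"fingers":1},{"slide":[-20,20.5,0],"spin":0,"fingers":1},{"slide":[-22.5,23.5,0],"spin":0,"fingers":1},{"slide":[-24,25,0],"spin":0,"fingers":1},{"slide":[-24,25,0],"spin":0,"fingers":1}]'
python3 - <<'E'
from h import *
from cell import r
for n in("side","top","wrist"):
    c=r.capture(n);im=c["img"]
    if n=="wrist":o=im
    elif n=="side":o=cv2.resize(im[50:230,270:430],None,fx=3.3,fy=3.3)
    else:o=cv2.resize(im[180:320,330:480],None,fx=4,fy=4)
    cv2.imwrite(f"pics/{n}7.png",o[:,:,::-1])
print(r.get_state()["position"],r.get_state()["t"])
E
```

```text
t: 9.45
position: [0.5128, -0.2743, 0.2784]
eef_rot: [0.991, 0.13, -0.003, -0.002]
ft_force: [0.3, 0.1, -1.4]
grip_width: 0.0106
[ 0.51490964 -0.27172933  0.27981157] 9.6
```

View pics/side7.png

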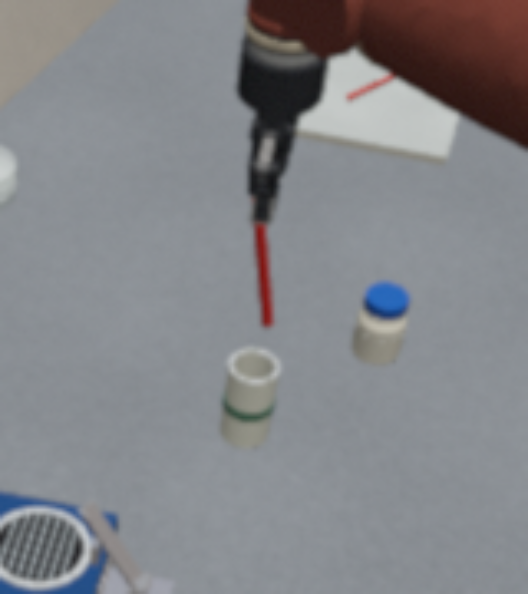

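View pics/top7.png

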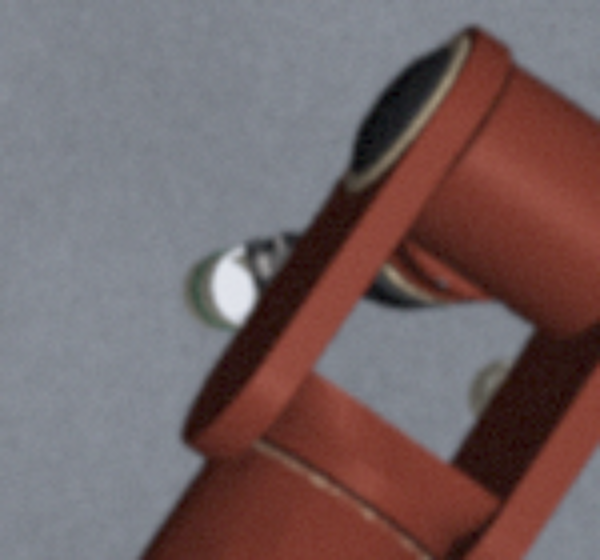

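View pics/wrist7.png

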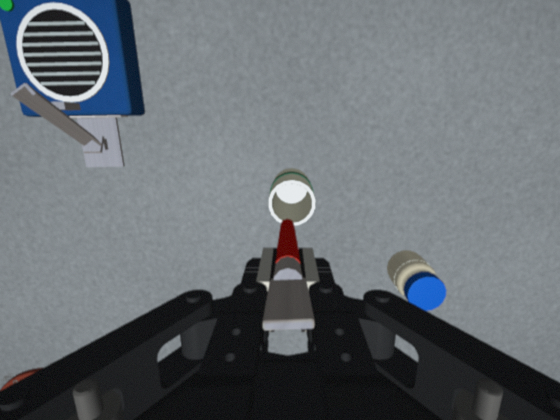

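```bash
python3 - <<'E'
from h import *
from cell import r
st=r.get_state();c=r.capture("wrist");st=r.get_state();C=cam(c,st);cs_=r.capture("side");S=cam(cs_)
hsv=cv2.cvtColor(c["img"],cv2.COLOR_RGB2HSV);h,s,v=[hsv[...,i].astype(int) for i in range(3)]
red=((h<8)|(h>172))&(s>150)&(v>60)
red[:, :200]=0;red[:,400:]=0
ys,xs=np.nonzero(red);print("red rows",ys.min(),ys.max());p=(xs[ys<ys.min()+4].mean(),ys.min()+1.)
w=(s<45)&(v>150);w[:160]=0;w[235:]=0;w[:,:255]=0;w[:,330:]=0
k=np.argwhere(w)[:,::-1];hull=cv2.convexHull(k.astype(np.int32));e=cv2.fitEllipse(hull);print("cup ell",e)
h2=cv2.cvtColor(cs_["img"],cv2.COLOR_RGB2HSV);H,Sx,V=[h2[...,i].astype(int) for i in range(3)]
rd=((H<8)|(H>172))&(Sx>150)&(V>90);rd[:100]=0;rd[160:]=0;rd[:,:330]=0;rd[:,370:]=0
y2,x2=np.nonzero(rd);q=(x2[y2>y2.max()-3].mean(),y2.max()-1.);print("side red",y2.min(),y2.max(),q)
F,g=meet(C,p,S,q);print("foot",F,g,"onz",onz(C,p,.153))
print("rodtop side ray", )
cup=onz(C,e[0],.095);print("cup",cup)
R=Ro.from_quat(st["eef_rot"]).as_matrix();print(st["t"],st["position"],"foot-TCP tool cm",R.T@(F-st["position"])*100,"cup-foot tool",R.T@(cup-F)*100)
# side: rod upper red visible near pads
E
```

```text
red rows 220 262
cup ell ((270.84344482421875, 195.26844787597656), (75.05068969726562, 121.92640686035156), 81.3804702758789)
side red 118 147 (np.float64(349.5), np.float64(146.0))
foot [ 0.50028801 -0.27650409  0.15916204] 0.004492946333957364 onz [ 0.50039773 -0.27574787  0.153     ]
rodtop side ray
cup [ 0.50619349 -0.25580094  0.095     ]
9.65 [ 0.51529541 -0.27149554  0.28036281] foot-TCP tool cm [-1.55869064  0.11696356 12.12254736] cup-foot tool [ 1.12667028 -1.82568562  6.41873096]
```

```bash
python3 - <<'E'
from h import *
from cell import r
st=r.get_state();c=r.capture("wrist");st=r.get_state();C=cam(c,st)
hsv=cv2.cvtColor(c["img"],cv2.COLOR_RGB2HSV);h,s,v=[hsv[...,i].astype(int) for i in range(3)]
w=((s<40)&(v>185)).astype(np.uint8)
cs,_=cv2.findContours(w[150:240,250:340],cv2.RETR_EXTERNAL,cv2.CHAIN_APPROX_NONE)
k=max(cs,key=len);e=cv2.fitEllipse(cv2.convexHull(k));ce=(e[0][0]+250,e[0][1]+150);print(ce,e[1])
cup=onz(C,ce,.095);print("cup",cup,onz(C,(292,201.5),.095),st["position"])
F=np.array([.5003,-.2763,.156]);R=Ro.from_quat(st["eef_rot"]).as_matrix();print(R.T@(cup-F)*100)
E
```

```text
(291.4011764526367, 203.83760452270508) (45.4898567199707, 46.88819122314453)
cup [ 0.50328602 -0.28004977  0.095     ] [ 0.50599129 -0.27997523  0.095     ] [ 0.51568325 -0.27148943  0.28119826]
[0.19388028 0.44741948 6.09934404]
```

```bash
python3 -m pendant '[{"slide":[0.2,0.4,0],"spin":0,"fingers":1},{"slide":[0.2,0.4,0],"spin":0,"fingers":1},{"slide":[0.2,0.4,2],"spin":0,"fingers":1},{"slide":[0.2,0.4,4],"spin":0,"fingers":1},{"slide":[0.2,0.4,6],"spin":0,"fingers":1},{"slide":[0.2,0.4,8],"spin":0,"fingers":1},{"slide":[0.2,0.4,8],"spin":0,"fingers":1},{"slide":[0.2,0.4,8],"spin":0,"fingers":1}]'
python3 - <<'E'
from h import *
from cell import r
for n in("side","wrist"):
    c=r.capture(n);im=c["img"]
    if n=="wrist":o=im
    elif n=="side":o=cv2.resize(im[50:230,270:430],None,fx=3.3,fy=3.3)
    cv2.imwrite(f"pics/{n}8.png",o[:,:,::-1])
print(r.get_state()["position"],r.get_state()["t"],r.get_state()["ft_force"])
E
```

```text
t: 10.55
position: [0.5184, -0.2758, 0.2021]
eef_rot: [0.991, 0.133, -0.0, -0.0]
ft_force: [-0.1, -0.3, 0.5]
grip_width: 0.0108
[ 0.51916041 -0.27638144  0.20367323] 10.65 [-0.78709888 -0.81310635 -0.12514526]
```

View pics/side8.png

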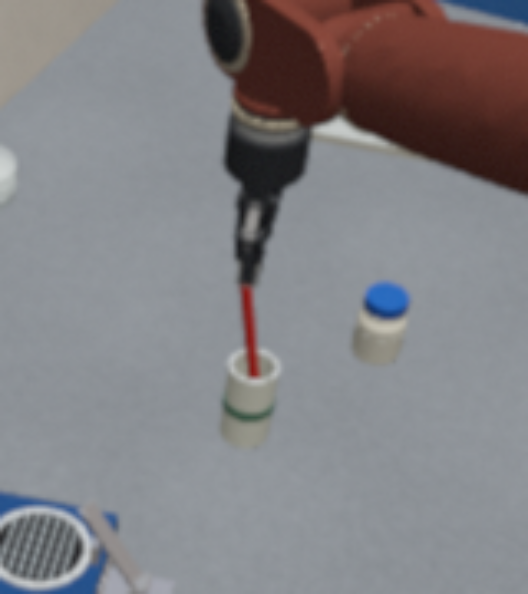

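View pics/wrist8.png

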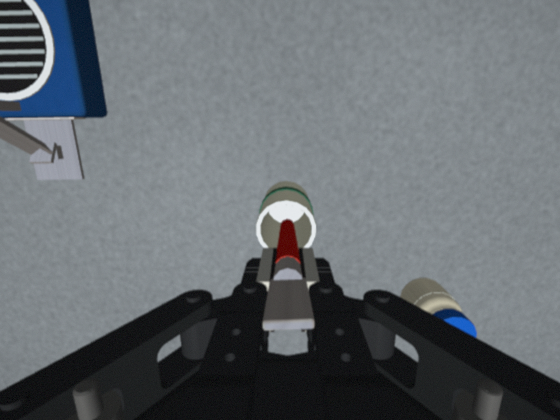

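```bash
python3 -m pendant '[{"slide":[0,0,1.5],"spin":0,"fingers":1},{"slide":[0,0,3],"spin":0,"fingers":1},{"slide":[0,0,4.5],"spin":0,"fingers":1},{"slide":[0,0,5.5],"spin":0,"fingers":1},{"slide":[0,0,6.2],"spin":0,"fingers":1},{"slide":[0,0,6.2],"spin":0,"fingers":1},{"slide":[0,0,6.2],"spin":0,"fingers":1}]'
python3 - <<'E'
from h import *
from cell import r
for n in("side","wrist"):
    c=r.capture(n);im=c["img"]
    if n=="wrist":o=im
    elif n=="side":o=cv2.resize(im[50:230,270:430],None,fx=3.3,fy=3.3)
    cv2.imwrite(f"pics/{n}9.png",o[:,:,::-1])
print(r.get_state()["position"],r.get_state()["t"],r.get_state()["ft_force"])
E
```

```text
t: 11.35
position: [0.5185, -0.2761, 0.14]
eef_rot: [0.991, 0.133, 0.0, 0.0]
ft_force: [0.1, 0.3, -1.0]
grip_width: 0.0107
[ 0.51886234 -0.27634949  0.14082316] 11.45 [ 0.08630504 -0.80018607  0.32612653]
```

View pics/side9.png

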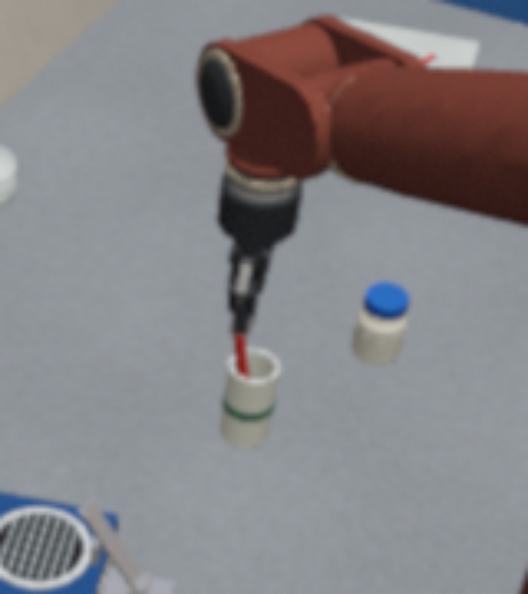

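View pics/wrist9.png

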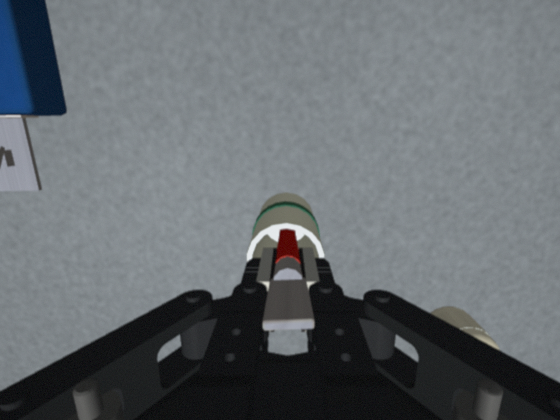

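```bash
python3 -m pendant '[{"slide":[0,0,0.3],"spin":0,"fingers":1},{"slide":[0,0,0.6],"spin":0,"fingers":1},{"slide":[0,0,0.6],"spin":0,"fingers":1},{"slide":[0,0,0.6],"spin":0,"fingers":0.75},{"slide":[0,0,0.6],"spin":0,"fingers":0.75},{"slide":[0,0,0.6],"spin":0,"fingers":0.7},{"slide":[0,0,0.6],"spin":0,"fingers":0.6},{"slide":[0,0,0.6],"spin":0,"fingers":0.4},{"slide":[0,0,0.6],"spin":0,"fingers":0.2},{"slide":[0,0,0.6],"spin":0,"fingers":0}]'
python3 - <<'E'
from h import *
from cell import r
for n in("side","wrist"):
    c=r.capture(n);im=c["img"]
    if n=="wrist":o=im
    elif n=="side":o=cv2.resize(im[50:230,270:430],None,fx=3.3,fy=3.3)
    cv2.imwrite(f"pics/{n}10.png",o[:,:,::-1])
s=r.get_state();print(s["position"],s["t"],s["ft_force"],s["grip_width"])
E
```

```text
t: 12.45
position: [0.5184, -0.276, 0.1339]
eef_rot: [0.991, 0.133, 0.0, 0.0]
ft_force: [1.0, -0.1, 0.2]
grip_width: 0.0758
[ 0.51834672 -0.27597672  0.13389513] 12.55 [ 0.27032664 -0.33369291  0.05417968] 0.08532271941185257
```

View pics/side10.png

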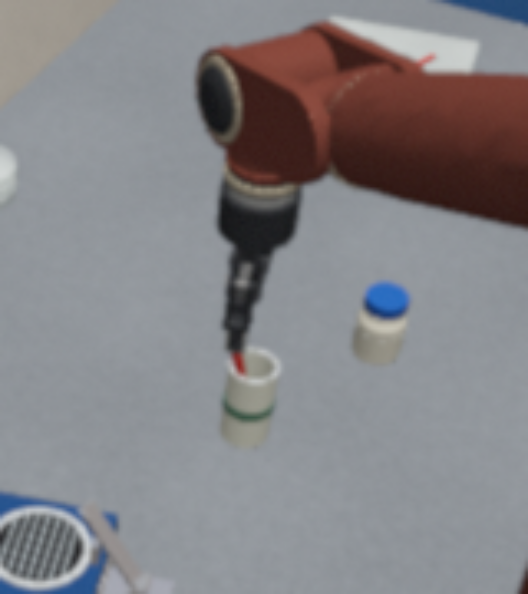

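View pics/wrist10.png

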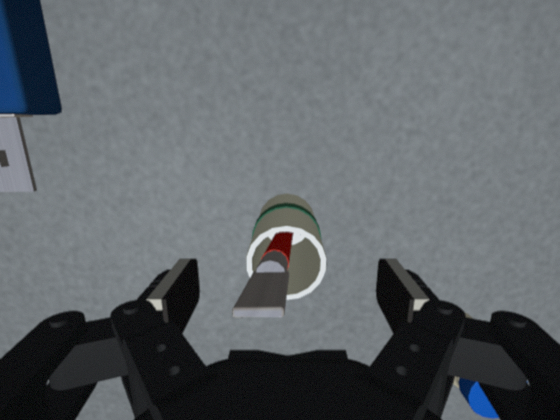

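```bash
python3 -m pendant '[{"slide":[0,0,-1],"spin":0,"fingers":0},{"slide":[0,0,-3],"spin":0,"fingers":0},{"slide":[0,0,-5],"spin":0,"fingers":0},{"slide":[0,0,-8],"spin":0,"fingers":0},{"slide":[0,0,-11],"spin":0,"fingers":0},{"slide":[0,0,-14],"spin":0,"fingers":0},{"slide":[0,0,-16],"spin":0,"fingers":0},{"slide":[0,0,-16],"spin":0,"fingers":0}]'
python3 - <<'E'
from h import *
from cell import r
for n in("side","wrist"):
    c=r.capture(n);im=c["img"]
    if n=="wrist":o=im
    elif n=="side":o=cv2.resize(im[50:230,270:430],None,fx=3.3,fy=3.3)
    cv2.imwrite(f"pics/{n}11.png",o[:,:,::-1])
s=r.get_state();print(s["position"],s["t"],s["ft_force"],s["grip_width"])
R=Ro.from_quat(s["eef_rot"]).as_matrix();print(R.T@(np.array([.5,.2,.30])-s["position"])*100)
E
```

```text
t: 13.35
position: [0.5198, -0.277, 0.2993]
eef_rot: [0.991, 0.133, 0.003, 0.003]
ft_force: [-0.3, -0.6, 0.3]
grip_width: 0.0855
[ 0.51837717 -0.2759871   0.29412112] 13.45 [-0.2799729  -0.13699094 -0.39815291] 0.08500414443653344
[ 10.73048394 -46.40952753  -0.61034393]
```

View pics/side11.png

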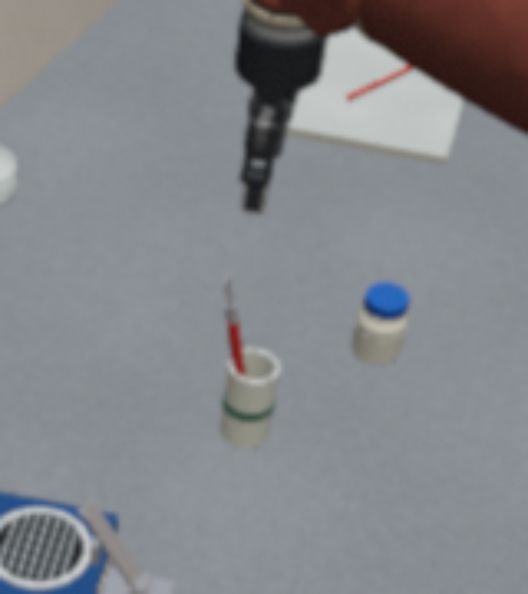

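View pics/wrist11.png

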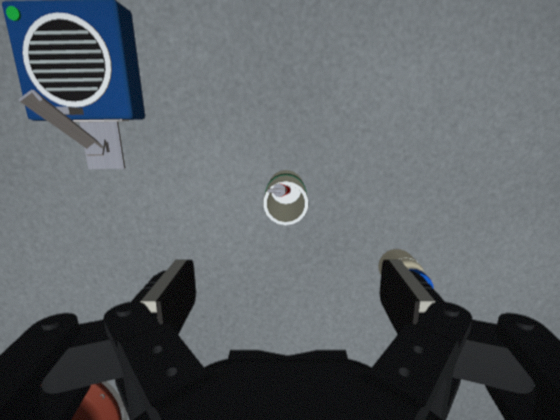

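Both views show the spatula standing in the cup (wrist, about (280,190)), leaning on the rim, with the gripper clear of it. Next is the tray.

```bash
python3 -m pendant '[{"slide":[1,-2,-0.6],"spin":-0.1,"fingers":0},{"slide":[2,-6,-0.6],"spin":-0.25,"fingers":0},{"slide":[3.5,-10.5,-0.6],"spin":-0.4,"fingers":0},{"slide":[5,-15,-0.6],"spin":-0.55,"fingers":0},{"slide":[6.5,-19.5,-0.6],"spin":-0.7,"fingers":0},{"slide":[8,-24,-0.6],"spin":-0.85,"fingers":0},{"slide":[9.5,-28.5,-0.6],"spin":-1.0,"fingers":0},{"slide":[11,-33,-0.6],"spin":-1.15,"fingers":0},{"slide":[12.5,-37.5,-0.6],"spin":-1.3,"fingers":0},{"slide":[14,-42,-0.6],"spin":-1.4,"fingers":0}]'
python3 - <<'E'
from h import *
from cell import r
s=r.get_state();R=Ro.from_quat(s["eef_rot"]).as_matrix();print(R[:,0],R.T@(np.array([.537,.215,.30])-s["position"])*100)
E
```

```text
t: 14.45
position: [0.5419, 0.1679, 0.2974]
eef_rot: [0.671, 0.742, -0.001, -0.001]
ft_force: [0.7, 0.1, -0.3]
grip_width: 0.0854
[-9.98265608e-02  9.95004781e-01 -3.78162309e-04] [ 4.73909008 -0.02280905 -0.26209394]
```

```bash
python3 -m pendant '[{"slide":[1,0,0],"spin":0,"fingers":0},{"slide":[1,0,0],"spin":0,"fingers":0},{"slide":[1,0,0],"spin":0,"fingers":0},{"slide":[1,0,0],"spin":0,"fingers":0}]'
python3 - <<'E'
from h import *
from cell import r
import pickle
r.capture("side")
s=r.get_state();c=r.capture("wrist");s2=r.get_state();print(s["position"],s2["position"],s["t"])
pickle.dump((s2,c),open("w3.pkl","wb"));cv2.imwrite("pics/w3.png",c["img"][:,:,::-1])
C=cam(c,s2);hsv=cv2.cvtColor(c["img"],cv2.COLOR_RGB2HSV);h,sa,v=[hsv[...,i].astype(int) for i in range(3)]
R=Ro.from_quat(s2["eef_rot"]).as_matrix();print(R[:,0])
blue=((h>100)&(h<125)&(sa>150)&(v>50)).astype(np.uint8)
cs,_=cv2.findContours(blue,cv2.RETR_EXTERNAL,cv2.CHAIN_APPROX_NONE)
for k in cs:
    if cv2.contourArea(k)>300:
        e=cv2.minAreaRect(k);print("patch",e,onz(C,e[0],.006))
        P=np.array([onz(C,p,.006)[:2] for p in cv2.boxPoints(e)]);print(P.round(4).tolist())
org=((h>5)&(h<20)&(sa>110)&(v>140)).astype(np.uint8)
cs,_=cv2.findContours(org,cv2.RETR_EXTERNAL,cv2.CHAIN_APPROX_NONE)
for k in cs:
    if len(k)>40:
        e=cv2.fitEllipse(k);print("ring",e,onz(C,e[0],.009))
blk=((v<60)).astype(np.uint8)
for b in blobs(blk,200): print("dark",b)
E
```

```text
t: 14.85
position: [0.5422, 0.1745, 0.2993]
eef_rot: [0.674, 0.739, -0.001, -0.0]
ft_force: [-0.6, -0.3, 0.4]
grip_width: 0.0856
[0.54225197 0.17449574 0.29957424] [0.54232972 0.1745676  0.29976561] 14.9
[-9.24430355e-02  9.95717948e-01 -2.30701481e-04]
patch ((305.30645751953125, 288.93975830078125), (86.95081329345703, 89.93174743652344), 80.72740173339844) [ 0.58877778 -0.00291807  0.006     ]
[[0.5047, 0.0498], [0.6354, 0.0855], [0.6788, -0.0594], [0.5374, -0.1002]]
patch ((288.5, 164.5), (19.0, 33.0), 90.0) [0.54435207 0.18819261 0.006     ]
[[0.5203, 0.1992], [0.5659, 0.2034], [0.5688, 0.177], [0.5224, 0.1727]]
ring ((287.0404357910156, 97.90135955810547), (29.676259994506836, 31.995302200317383), 178.1385498046875) [0.53422401 0.27531462 0.009     ]
dark ((np.float64(287.9), np.float64(132.5)), [283, 117, 10, 32, 287])
dark ((np.float64(296.0), np.float64(250.1)), [258, 240, 85, 21, 520])
dark ((np.float64(281.0), np.float64(365.4)), [0, 260, 560, 160, 49821])
```

View pics/w3.png

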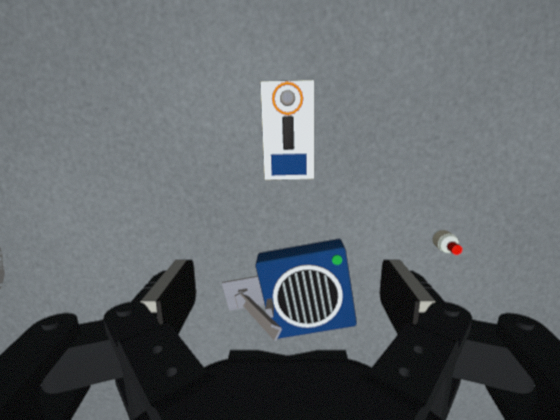

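```bash
python3 -m pendant '[{"slide":[2,0.1,2],"spin":-0.02,"fingers":0},{"slide":[4,0.2,5],"spin":-0.02,"fingers":0},{"slide":[5.7,0.2,9],"spin":-0.02,"fingers":0},{"slide":[5.7,0.2,13],"spin":-0.02,"fingers":0},{"slide":[5.7,0.2,16],"spin":-0.02,"fingers":0},{"slide":[5.7,0.2,18],"spin":-0.02,"fingers":0},{"slide":[5.7,0.2,18],"spin":-0.02,"fingers":0},{"slide":[5.7,0.2,18],"spin":-0.02,"fingers":0}]'
python3 - <<'E'
from h import *
from cell import r
import pickle
r.capture("side")
s=r.get_state();c=r.capture("wrist");s2=r.get_state();print(s["position"],s2["position"],s["t"])
cv2.imwrite("pics/w4.png",c["img"][:,:,::-1])
C=cam(c,s2);hsv=cv2.cvtColor(c["img"],cv2.COLOR_RGB2HSV);h,sa,v=[hsv[...,i].astype(int) for i in range(3)]
R=Ro.from_quat(s2["eef_rot"]).as_matrix();print(R[:,0])
org=((h>5)&(h<20)&(sa>110)&(v>140)).astype(np.uint8)
cs,_=cv2.findContours(org,cv2.RETR_EXTERNAL,cv2.CHAIN_APPROX_NONE)
for k in cs:
    if len(k)>40:
        e=cv2.fitEllipse(k);p=onz(C,e[0],.009);print("ring",e,p,R.T@(p-s2["position"]))
blk=((v<60)).astype(np.uint8)
for b in blobs(blk,200): print("dark",b)
E
```

```text
t: 15.75
position: [0.5392, 0.2323, 0.1204]
eef_rot: [0.666, 0.746, 0.0, 0.0]
ft_force: [0.2, -0.2, 0.4]
grip_width: 0.0854
[0.53989792 0.23265464 0.12161136] [0.54023615 0.2329022  0.12219772] 15.8
[-1.13985852e-01  9.93482192e-01  5.99883771e-04]
ring ((283.719970703125, 155.39065551757812), (48.89946365356445, 49.46015548706055), 176.2908477783203) [0.53442562 0.27551217 0.009     ] [ 0.04292665 -0.00132037  0.1132195 ]
dark ((np.float64(283.5), np.float64(217.9)), [275, 186, 18, 64, 1121])
dark ((np.float64(281.0), np.float64(365.2)), [0, 260, 560, 160, 50003])
```

View pics/w4.png

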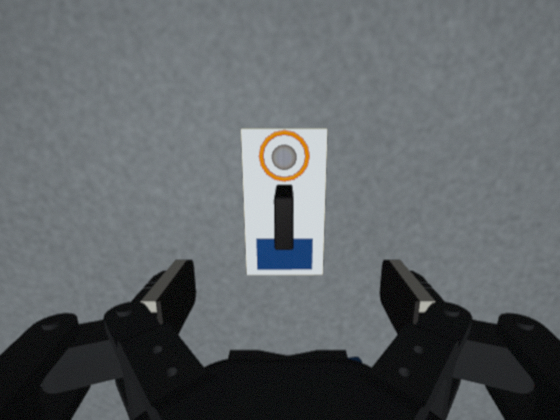

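```bash
python3 -m pendant '[{"slide":[0,-0.1,2],"spin":0,"fingers":0},{"slide":[0,-0.1,4],"spin":0,"fingers":0},{"slide":[0,-0.1,6],"spin":0,"fingers":0},{"slide":[0,-0.1,8],"spin":0,"fingers":0},{"slide":[0,-0.1,9.4],"spin":0,"fingers":0},{"slide":[0,-0.1,10.2],"spin":0,"fingers":0},{"slide":[0,-0.1,10.2],"spin":0,"fingers":0},{"slide":[0,-0.1,10.2],"spin":0,"fingers":0.3}]'
python3 - <<'E'
from h import *
from cell import r
c=r.capture("wrist");cv2.imwrite("pics/w5.png",c["img"][:,:,::-1]);s=r.get_state();print(s["position"],s["ft_force"],s["grip_width"])
E
```

```text
t: 16.65
position: [0.5386, 0.2331, 0.0189]
eef_rot: [0.665, 0.747, 0.001, 0.0]
ft_force: [0.4, 0.2, 0.2]
grip_width: 0.0734
[0.53876568 0.23313022 0.01922403] [-0.74209497  0.49835217  0.49284994] 0.066299712896952
```

View pics/w5.png

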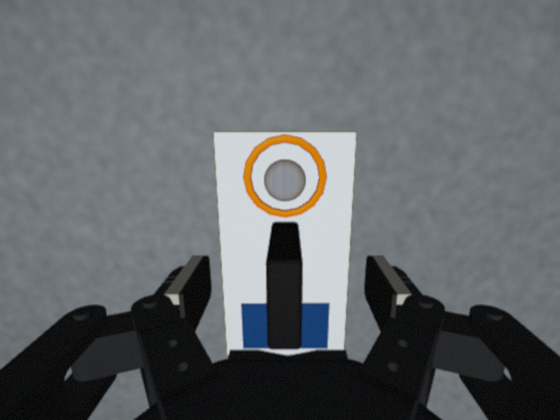

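```bash
python3 -m pendant '[{"slide":[0,-0.1,0],"spin":0,"fingers":0.5},{"slide":[0,-0.1,0],"spin":0,"fingers":0.65},{"slide":[0,-0.1,0],"spin":0,"fingers":0.72},{"slide":[0,-0.1,0],"spin":0,"fingers":0.77},{"slide":[0,-0.1,0],"spin":0,"fingers":0.82},{"slide":[0,-0.1,0],"spin":0,"fingers":0.87},{"slide":[0,-0.1,0],"spin":0,"fingers":1},{"slide":[0,-0.1,0],"spin":0,"fingers":1},{"slide":[0,-0.1,0],"spin":0,"fingers":1},{"slide":[0,-0.1,0],"spin":0,"fingers":1}]'
python3 -m pendant '[{"slide":[0,0,0],"spin":0,"fingers":1},{"slide":[0,0,-0.3],"spin":0,"fingers":1},{"slide":[0,0,-0.8],"spin":0,"fingers":1},{"slide":[0,0,-1.5],"spin":0,"fingers":1},{"slide":[0,0,-2.3],"spin":0,"fingers":1},{"slide":[0,0,-3.1],"spin":0,"fingers":1},{"slide":[0,0,-3.8],"spin":0,"fingers":1},{"slide":[0,0,-4.3],"spin":0,"fingers":1},{"slide":[0,0,-4.6],"spin":0,"fingers":1},{"slide":[0,0,-4.6],"spin":0,"fingers":1}]'
python3 - <<'E'
from h import *
from cell import r
c=r.capture("wrist");cv2.imwrite("pics/w6.png",c["img"][:,:,::-1])
c=r.capture("side");cv2.imwrite("pics/s6.png",cv2.resize(c["img"][150:330,180:380],None,fx=3,fy=3)[:,:,::-1]);s=r.get_state();print(s["position"],s["ft_force"],s["grip_width"],s["t"])
E
```

```text
t: 17.7
position: [0.537, 0.2328, 0.0181]
eef_rot: [0.665, 0.747, 0.0, 0.0]
ft_force: [0.2, 0.2, 1.5]
grip_width: 0.0136
t: 18.7
position: [0.5371, 0.2328, 0.0645]
eef_rot: [0.665, 0.747, 0.0, 0.0]
ft_force: [-0.2, 0.5, -2.2]
grip_width: 0.0132
[0.53655587 0.23265968 0.06365778] [ 0.02106763  0.19730167 -1.20863546] 0.013341476636101532 18.8
```

View pics/w6.png

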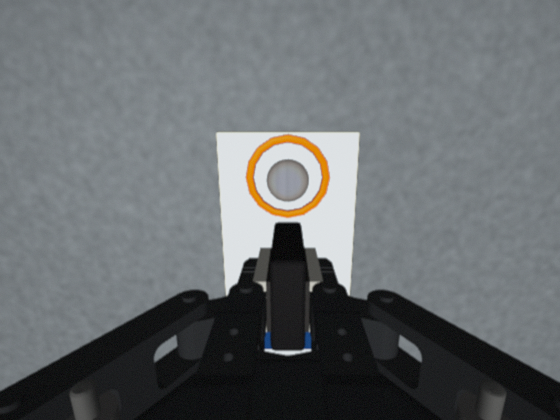

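View pics/s6.png

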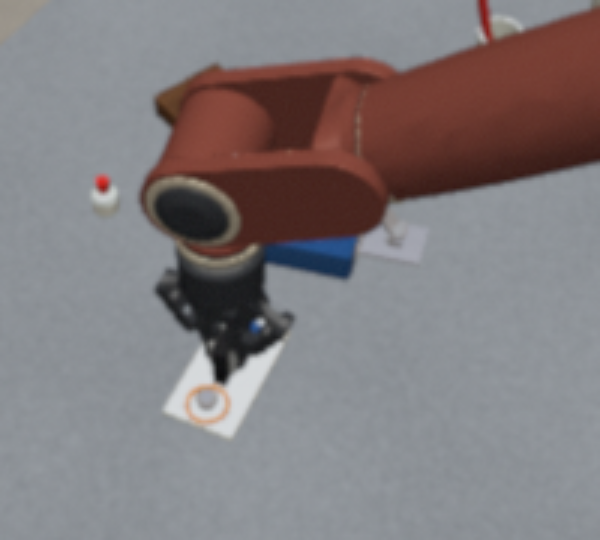

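```bash
python3 -m pendant '[{"slide":[0,0,-0.4],"spin":0,"fingers":1},{"slide":[0,0,-1.2],"spin":0,"fingers":1},{"slide":[0,0,-2.5],"spin":0,"fingers":1},{"slide":[0,0,-4],"spin":0,"fingers":1},{"slide":[0,0,-5.6],"spin":0,"fingers":1},{"slide":[0,0,-7.2],"spin":0,"fingers":1},{"slide":[0,0,-8.8],"spin":0,"fingers":1},{"slide":[0,0,-10.2],"spin":0,"fingers":1},{"slide":[0,0,-11.3],"spin":0,"fingers":1},{"slide":[0,0,-12],"spin":0,"fingers":1}]'
python3 - <<'E'
from h import *
from cell import r
r.capture("side")
c=r.capture("wrist");s=r.get_state();cv2.imwrite("pics/w7.png",c["img"][:,:,::-1]);print(s["position"],s["t"],s["grip_width"])
C=cam(c,s);R=Ro.from_quat(s["eef_rot"]).as_matrix()
def ring(im,C,z):
    hsv=cv2.cvtColor(im,cv2.COLOR_RGB2HSV);h,sa,v=[hsv[...,i].astype(int) for i in range(3)]
    org=((h>5)&(h<20)&(sa>110)&(v>140)).astype(np.uint8)
    k=max(cv2.findContours(org,cv2.RETR_EXTERNAL,cv2.CHAIN_APPROX_NONE)[0],key=len)
    e=cv2.fitEllipse(k);return e,onz(C,e[0],z)
u=s["position"][2]-.018
e,p=ring(c["img"],C,u+.009);print("ring",e,p,R.T@(p-s["position"])*100)
# grille ring from first top and side pictures
for n in("top0","side0"):
    im=cv2.imread(f"pics/{n}.png")[:,:,::-1].copy();K=cam(r.capture(n[:-1]))
    hsv=cv2.cvtColor(im,cv2.COLOR_RGB2HSV);h,sa,v=[hsv[...,i].astype(int) for i in range(3)]
    w=((sa<60)&(v>150)).astype(np.uint8)
    for k in cv2.findContours(w,cv2.RETR_EXTERNAL,cv2.CHAIN_APPROX_NONE)[0]:
        x,y,ww,hh=cv2.boundingRect(k)
        if abs(x+ww/2-281)<8 and abs(y+hh/2-218)<8 and len(k)>25:
            e=cv2.fitEllipse(cv2.convexHull(k));print(n,e,onz(K,e[0],.046))
    g=((h>45)&(h<90)&(sa>90)).astype(np.uint8)
E
```

```text
t: 19.8
position: [0.5371, 0.2329, 0.1854]
eef_rot: [0.665, 0.747, 0.001, 0.0]
ft_force: [-0.1, 0.6, -1.8]
grip_width: 0.013
[0.53735142 0.23288407 0.18521009] 19.9 0.013386833585359399
ring ((287.37066650390625, 175.69432067871094), (81.05396270751953, 81.6702880859375), 91.34357452392578) [0.53405645 0.27561682 0.17621009] [4.28252765 0.16118413 0.90190049]
top0 ((280.48382568359375, 219.14984130859375), (37.08479309082031, 37.4898796081543), 73.7425537109375) [0.58526388 0.00625077 0.046     ]
side0 ((281.5348815917969, 215.58059692382812), (24.94053840637207, 33.112396240234375), 90.4302978515625) [0.58532919 0.00836458 0.046     ]
```

View pics/w7.png

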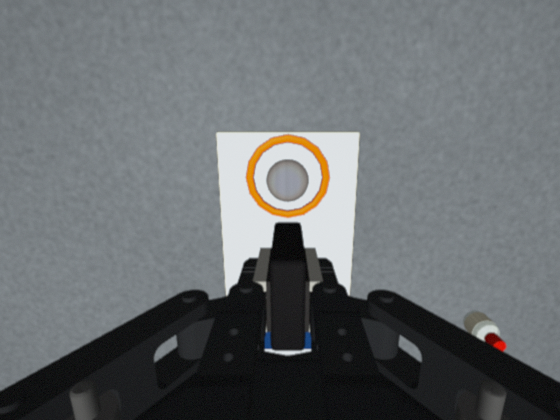

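```bash
python3 -m pendant '[{"slide":[-0.4,0,0],"spin":0,"fingers":1},{"slide":[-1.2,0.1,0],"spin":0,"fingers":1},{"slide":[-2.4,0.2,0],"spin":0,"fingers":1},{"slide":[-4,0.35,0],"spin":0,"fingers":1},{"slide":[-5.8,0.5,0],"spin":0,"fingers":1},{"slide":[-7.6,0.67,0],"spin":0,"fingers":1},{"slide":[-9.4,0.83,0],"spin":0,"fingers":1},{"slide":[-11.2,1.0,0],"spin":0,"fingers":1},{"slide":[-13,1.15,0],"spin":0,"fingers":1},{"slide":[-14.8,1.3,0],"spin":0,"fingers":1}]'
python3 -m pendant '[{"slide":[-1.8,0.16,0],"spin":0,"fingers":1},{"slide":[-3.6,0.32,0],"spin":0,"fingers":1},{"slide":[-5.4,0.48,0],"spin":0,"fingers":1},{"slide":[-7.2,0.64,0],"spin":0,"fingers":1},{"slide":[-8.8,0.77,0],"spin":0,"fingers":1},{"slide":[-10.1,0.9,0],"spin":0,"fingers":1},{"slide":[-11.1,1,0],"spin":0,"fingers":1},{"slide":[-11.8,1.05,0],"spin":0,"fingers":1},{"slide":[-12.2,1.1,0],"spin":0,"fingers":1},{"slide":[-12.4,1.1,0],"spin":0,"fingers":1}]'
python3 - <<'E'
from h import *
from cell import r
import pickle
for n in("side","top","wrist"):
    c=r.capture(n);im=c["img"]
    cv2.imwrite(f"pics/{n}20.png",(im if n=="wrist" else cv2.resize(im[120:300,180:420],None,fx=3,fy=3,interpolation=cv2.INTER_CUBIC))[:,:,::-1])
s=r.get_state();print(s["position"],s["t"],s["eef_rot"],s["grip_width"])
E
```

```text
t: 21.0
position: [0.5668, 0.085, 0.1839]
eef_rot: [0.666, 0.746, -0.0, 0.0]
ft_force: [0.3, 0.7, -2.3]
grip_width: 0.0131
t: 22.0
position: [0.5919, -0.0348, 0.1839]
eef_rot: [0.665, 0.747, 0.0, -0.0]
ft_force: [-0.3, -0.6, -2.1]
grip_width: 0.0136
[ 0.59176917 -0.03440252  0.1838816 ] 22.15 [ 6.65135186e-01  7.46722954e-01  4.68138790e-05 -1.08156417e-04] 0.013881038490634434
```

View pics/wrist20.png

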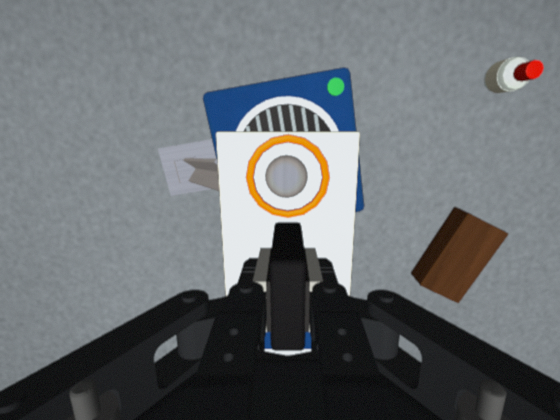

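View pics/side20.png

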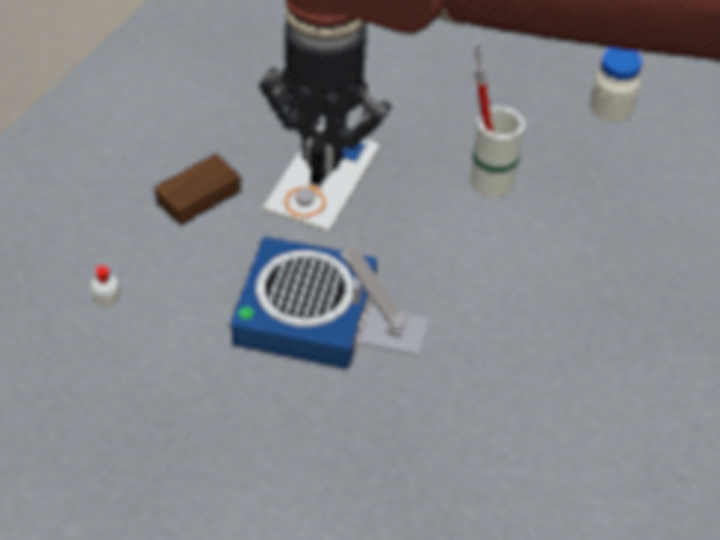

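View pics/top20.png

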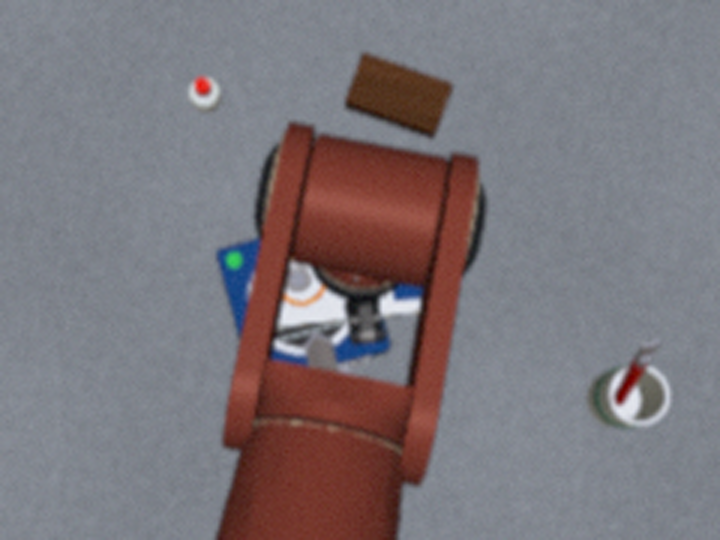

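```bash
python3 - <<'E'
from h import *
from cell import r
S=cam(r.capture("side"));s=r.get_state();c=r.capture("wrist");W=cam(c,r.get_state());T=cam(r.capture("top"))
rc=r.capture("side")["img"];hsv=cv2.cvtColor(rc,cv2.COLOR_RGB2HSV);h,sa,v=[hsv[...,i].astype(int) for i in range(3)]
o=(h>4)&(h<22)&(sa>60)&(v>130);o[:180]=0;o[200:]=0;o[:,:265]=0;o[:,295:]=0
k=np.argwhere(o)[:,::-1].astype(np.int32);e=cv2.fitEllipse(cv2.convexHull(k));print("side ring",e,onz(S,e[0],.1745))
print("side eye ring",onz(S,(281.7,187.3),.1745),"grille",onz(S,(281.5,215.6),.046))
print("wrist ring",onz(W,(287.4,175.7),.1745),"ball",onz(W,(286.5,176.5),.182))
print("side ball",onz(S,(180+305/3,120+195/3),.182),"top ball",onz(T,(180+300/3,120+280/3),.182))
# wrist grille arc: outer edge of white ring vs known radius
hsv=cv2.cvtColor(c["img"],cv2.COLOR_RGB2HSV);h,sa,v=[hsv[...,i].astype(int) for i in range(3)]
P=[]
for x in range(245,335,3):
    col=((sa[:,x]<60)&(v[:,x]>170));ys=np.nonzero(col[90:131])[0]
    if len(ys): P.append(onz(W,(x,90+ys[0]-.5),.046)[:2])
P=np.array(P);A=np.c_[2*P,np.ones(len(P))];q=np.linalg.lstsq(A,(P**2).sum(1),rcond=None)[0];print("arc centre",q[:2],"R",np.sqrt(q[2]+q[0]**2+q[1]**2))
print(s["position"],s["t"])
E
```

```text
side ring ((281.3181457519531, 186.6698455810547), (10.096558570861816, 13.322111129760742), 84.27620697021484) [0.58701981 0.00844805 0.1745    ]
side eye ring [0.58474533 0.01009915 0.1745    ] grille [0.58538219 0.00849028 0.046     ]
wrist ring [0.58844607 0.00837957 0.1745    ] ball [0.58793019 0.00913726 0.182     ]
side ball [0.58590474 0.0084304  0.182     ] top ball [0.5839436  0.00682395 0.182     ]
arc centre [0.58814391 0.00520878] R 0.05066491969824295
[ 0.59177243 -0.03428431  0.18389312] 22.2
```

```bash
python3 -m pendant '[{"slide":[-0.05,0,0],"spin":0,"fingers":1},{"slide":[-0.1,0,0],"spin":0,"fingers":1},{"slide":[-0.1,0,0],"spin":0,"fingers":1},{"slide":[-0.1,0,0],"spin":0,"fingers":1},{"slide":[-0.1,0,0],"spin":0,"fingers":1},{"slide":[-0.1,0,0],"spin":0,"fingers":1},{"slide":[-0.1,0,0],"spin":0,"fingers":1},{"slide":[-0.1,0,0],"spin":0,"fingers":1},{"slide":[-0.1,0,0],"spin":0,"fingers":1},{"slide":[-0.1,0,0],"spin":0,"fingers":1}]'
python3 - <<'E'
from h import *
from cell import r
for n in("side","wrist"):
    c=r.capture(n);im=c["img"]
    cv2.imwrite(f"pics/{n}21.png",(im if n=="wrist" else cv2.resize(im[120:300,180:420],None,fx=3,fy=3,interpolation=cv2.INTER_CUBIC))[:,:,::-1])
s=r.get_state();print(s["position"],s["t"],np.abs(s["joint_velocities"]).max(),s["ft_force"])
E
```

```text
t: 23.35
position: [0.5919, -0.0357, 0.1839]
eef_rot: [0.665, 0.747, -0.0, -0.0]
ft_force: [0.6, 0.5, -2.5]
grip_width: 0.013
[ 0.59193923 -0.03572722  0.18391623] 23.45 0.0020760453491709178 [ 0.29735046 -0.30041699 -0.98831544]
```

View pics/wrist21.png

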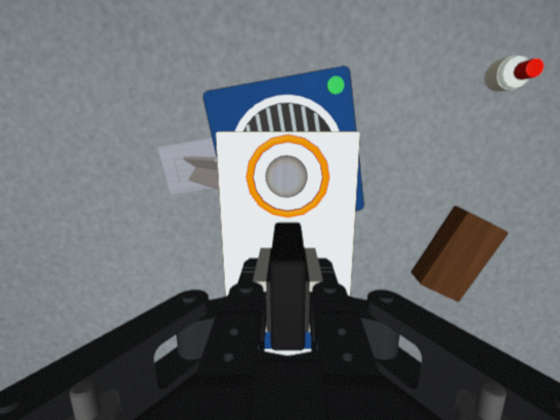

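View pics/side21.png

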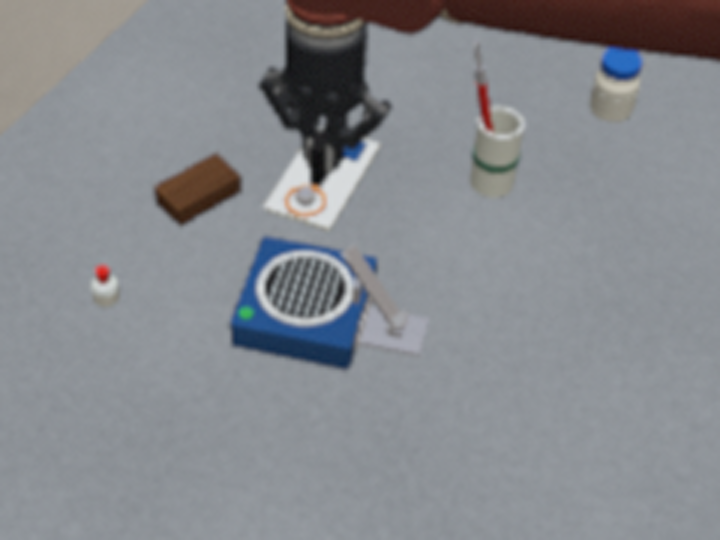

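The ball sits in the pocket at wrist pixel (287,176), the tray is still, and the spatula stands in the cup, so I'm handing in.

```bash
python3 - <<'E'
from cell import r
print(r.sign_off())
E
```

```text
the job is handed in; nothing more can be done
None
```

I handed the job in at about 23.5 s of the 64 s. The spatula stands in the cup and the arm is holding the tray, with the ball in it, over the grille.

- **Spatula:** I lifted it off the rest and turned it close to upright in the jaws by pushing its foot against the fixed ioniser's side (about 4 N). I then lowered it into the cup, red end down, and let go. It leans a little on the rim, and the last side picture shows it and the cup standing.
- **Tray:** I gripped it by the handle and carried it over with gentle speed ramps. The last wrist and side pictures show the ball in its pocket and the arm at rest. The tray's underside is about 12 cm above the grille (z about 0.166 m) and the tool points straight down. I did not measure the tray's tilt separately, but it looks level in the pictures.
- **Centring:** the cameras disagree by 2–3 mm on where the pocket sits over the grille. The wrist camera put it 3 mm off in y, the side camera 1.6 mm off in x, and the top camera 1–2 mm off. I moved the tray 1 mm towards the wrist camera's value and did not measure again, so the ball should be within about 3 mm of centre.
- **Bystanders:** the vial, case and white jar look unmoved in the last pictures. I did not check the amber jar at the end, but the arm never went near it.

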